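# Third hand: hold a nail brush against a sprung jig stop

### The job

I want to screw a hanging loop into the end of the wooden nail brush, so be my third hand: pick it up, lay it bristles down on the plywood board of the fastening jig, square to the sprung stop with its end centred on the brass bush, and push the stop back about half its travel (about 10 N, its front face midway between the two dark lines on the board). Never ram the stop fully back, and leave the other goods where they stand. Keep that push steady for about four seconds and finish while still holding the brush pressed there: do not let go.

Things in the scene. Friction and masses are not known exactly. Their poses are not given: they have to be found in the camera images.
- nail_brush: Wooden nail brush, bristles down on the sideboard: a plain wooden back 36 x 92 x 17 mm (16 to 33 mm above its underside; grip it across the 36 mm) on a bristle block 28 x 82 x 16 mm; about 80 g. Origin: centre of its underside. x across the width, y along the 92 mm length, z up out of the back. Both ends are alike.
- jig: Fastening jig, fixed: plywood board 220 (x) x 130 (y) x 12 mm, with a wooden stop on two sprung rods and behind it a fixed end block (x = 80 to 104 mm, top 60 mm above the sideboard). Origin: centre of the board's underside; board top at z = 12 mm. x runs along the board towards the stop, y across. The brush goes on the free part, x = -110 mm to the stop.
- stop (a joint): Travel of the sprung stop towards the end block, m: 0 at rest, 0.024 fully back. Spring 800 N/m, no preload: 0.012 is about 10 N. At rest its front face is at jig x = +30 mm; it moves to +x. Two dark lines across the board at x = 37 and 47 mm pass under the stop (their ends show beside it); the push is right when its face is midway between them, only the nearer line uncovered.
- stop_bush (a point): Centre of the brass-ringed screw hole in the stop's front face, 24.5 mm above the board's top, on the jig's centre line (jig y = 0). It moves with the stop, a wooden block 18 (x) x 92 (y) mm whose top is 59 mm above the sideboard.
- soap_a: Wrapped soap bar, 53 x 78 x 26 mm, bystander. Origin: centre of its underside.
- soap_b: Another wrapped soap bar, 53 x 78 x 26 mm, bystander. Origin: centre of its underside.
- balm_tin: Flat round balm tin, 47 mm across, 15 mm high, bystander. Origin: centre of its underside.
- cream_jar: Round glass cream jar with a wooden lid, 68 mm across, 58 mm high, bystander at the back. Origin: centre of its underside.
- candle: Candle in a glass, 70 mm across, 78 mm high, bystander at the right. Origin: centre of its underside.
- dropper: Amber dropper bottle, 36 mm across, 100 mm high, bystander at the back. Origin: centre of its underside.
- tall_carton: Tall carton, 34 x 52 x 112 mm, bystander at the back. Origin: centre of its underside.

How it is judged:
On the way, in this order (a step that is already met when the one before it is completed fails the run):
1. the brush is picked up off the sideboard (height (world z) of nail_brush above 0.03 m and contact force between the fingers and nail_brush above 1 N), for 0.1 s.
2. the brush lies bristles down on the jig's board, in line with the stop and pressed against it with the right force, for two and a half seconds (angle between nail_brush's own z axis and vertical below 0.12 rad and angle between the y axis of nail_brush and the x axis of jig, either way round below 0.14 rad and y of nail_brush in the frame of jig between -0.009 and 0.009 m and z of nail_brush in the frame of jig between 0.009 and 0.018 m and contact force between nail_brush and stop between 5 and 15.5 N and value of joint stop between 0.006 and 0.0195 m and contact force between the fingers and stop below 0.5 N and contact force between the fingers and nail_brush above 2 N and linear speed of nail_brush below 0.01 m/s), for 2.5 s.
At the end, for the whole second after the job is handed in: Still held against the stop: 5 to 15.5 N, stop 6 to 19.5 mm back; brush bristles down on the board (underside -3 to +6 mm of its top, tilt under 7 deg), within 8 deg of the jig's x and 9 mm of the centre line, at rest; fingers touch the brush, not the stop (all of step 2); the arm keeps its last pose, push and grip.
It fails at once if the stop is rammed fully back (over 22.5 mm) (value of joint stop above 0.0225 m).
It fails at once if another article is shoved or knocked (moved over 25 mm) (distance of any of soap_a, soap_b, balm_tin, cream_jar, candle, dropper, tall_carton from where it was at the start of the episode above 0.025 m).
It also fails if it takes over 45 s, if anything falls off the work surface, if the arm or the gripper's body presses on something with over 40 N, if the wrist force passes 120 N, or if a joint passes its speed limit or range.

### The arm

A 6-joint arm with a two-finger parallel gripper is mounted at the origin on a cart in front of the work surface, level with it; the furniture and walls round the work are solid. World frame = base frame: x ahead of the robot, y to its left, z up, the work surface at z = 0. Lengths are in m, angles in rad, forces in N, time in s.
With the tool pointing down it reaches from about 0.35 to 0.975 m from the base axis. Payload 4.9 kg.
Tool frame: the origin (TCP) lies midway between the tips of the shut fingers; the grasp point (between the pads) lies 19 mm behind it; z points along the fingers, y is the line along which they close (so a half turn about z gives the same grasp; the last joint's range is limited). The gripper opens to 85 mm and grips with 20 to 120 N. Pads are 22 mm wide; open, the fingers measure 114 mm over their backs; the gripper's body (76 mm by 85 mm) begins 54 mm behind the grasp point. The pads swing forward as they close: fully open they stand 13 mm farther back than shut.
Start: joints at [0.997, 0.053, 1.613, -0, 1.476, -0.119], TCP at [0.275, 0.561, 0.231] pointing down, gripper open.
Joint ranges: [-3.01, 3.01], [-1.01, 2.22], [0.06, 2.58], [-1.02, 4.17], [0.09, 2.62], [-3.14, 3.14]. Speed limits (rad/s): [2.57, 2.57, 3.14, 3.14, 3.14, 3.14].

### API

Orientations are given as a unit quaternion [w, x, y, z].
In Python, from plant import manip gives the robot as it stands.
- The arm moves only by the shell command python3 shift.py 'ROWS'. ROWS is a JSON object whose key "motion" holds a list of rows, 1 to 5 of them, each of 7 numbers: the opening from 0.0 (shut) to 1.0 (fully open), then dx, dy, dz in shares of the most that a row can go, 1 being 62.5 mm, then a rotation vector rx, ry, rz in units of 0.05 rad; each row shifts and turns the commanded pose from where the row before left it, along the tool's axes as they then stand; what a row does not reach is not made up. A row lasts 1/8 s, in which the tool goes at most 0.0625 m and 0.188 rad, less where a joint would pass 70% of its speed; a pose out of reach is approached as far as the arm can. The fingers move at their own pace and stop on an object; the grip force is fixed at half the most. Time passes only in rows, so rows that do not move let the fingers close. It prints the time, the measured TCP pose, the force, the opening and the grip force at its end. Input that does not fit is refused with a message, and nothing moves.
- manip.state(): the state, without advancing time (a new reading comes with each control period).
- manip.grab_frame(name): name is "scene" or "side" or "wrist"; returns the picture (384x512x3 uint8, red, green, blue); there is no depth.
- manip.camera_params(name): a dict with "intrinsics" (3x3 intrinsics, pixels), "xyz" and "orientation" of the camera in the world. Camera axes: x right, y down, z forward; pixel columns grow to the right and rows downward; lengths in m; the calibration is good to about 2 mm. A picture is of the moment at which its call begins: read the wrist's pose just before it. camera_params takes no time and is no camera call; for the wrist camera it gives the pose at the moment of the call.
- manip.job_done(): hands the job in; it is judged then, once.
The state is a dict: "time": time; "joint_pos": joint angles; "joint_vel": joint speeds; "joint_efforts": joint torques, N m; "tool_pos": TCP position; "tool_rot": TCP orientation; "contact_force": force on the tool from outside, world axes, zero at the start; "ft_torque": the same for the moment, N m; "gripper_width": opening from 0.0 (shut) to 1.0 (fully open); "grasp_force": force on a finger pad.
Only numpy, scipy, OpenCV 4.12 (cv2) and the standard library are available. Lean on these libraries where they do the work, as an engineer would, in place of code of your own. Each camera call takes 0.05 s, during which the arm holds its last target. There are 200 camera calls.

## Working session

There is one attempt and no reset: what is moved stays moved. The work goes in short steps, Python scripts to look and compute and a shell command to move; the robot and the scene stay as the last step left them, time stands still between calls to the robot, and variables do not carry over. Pictures are saved under pics/ and viewed, at most 10 in all, crops included, and the job is handed in when it is done.

```bash
ls; mkdir -p pics; python3 - <<'E'
from plant import manip
import cv2
for n in("scene","side"):
    cv2.imwrite(f"pics/{n}0.png",manip.grab_frame(n)[:,:,::-1]);p=manip.camera_params(n);print(n,p)
print(manip.state())
E
```

```text
pics
plant.py
shift.py
scene {'intrinsics': array([[419.91135173,   0.        , 253.92992834],
       [  0.        , 419.91135173, 194.46772184],
       [  0.        ,   0.        ,   1.        ]]), 'xyz': array([-0.2261947 , -0.42933994,  0.98311912]), 'orientation': array([-0.31921179,  0.78502146, -0.49408689,  0.19422485])}
side {'intrinsics': array([[464.7519184 ,   0.        , 263.66222067],
       [  0.        , 464.7519184 , 190.42619761],
       [  0.        ,   0.        ,   1.        ]]), 'xyz': array([0.32053415, 1.19353749, 0.61881157]), 'orientation': array([ 0.05241193, -0.08462063,  0.83607295, -0.53951308])}
{'time': 0.1, 'joint_pos': array([ 9.96976664e-01,  5.33401395e-02,  1.61410837e+00,  2.50028846e-06,
        1.47602982e+00, -1.18994310e-01]), 'joint_vel': array([ 0.0007324 , -0.00129115, -0.00209314,  0.00169005,  0.00010105,
       -0.00031302]), 'joint_efforts': array([ 8.66740629e-04, -3.94897556e+01, -3.71365964e+01, -8.94492587e-05,
        3.81285965e-03, -3.71755243e-05]), 'tool_pos': array([0.27426036, 0.56099696, 0.23018427]), 'tool_rot': array([-3.21281639e-04,  2.25457589e-01,  9.74252527e-01, -8.86405187e-04]), 'contact_force': array([ 0.27282671,  0.27834917, -0.05906173]), 'ft_torque': array([ 0.05101872, -0.01099871,  0.00280358]), 'grasp_force': 0.0, 'gripper_width': 1.0006321996462113}
```
View pics/scene0.png

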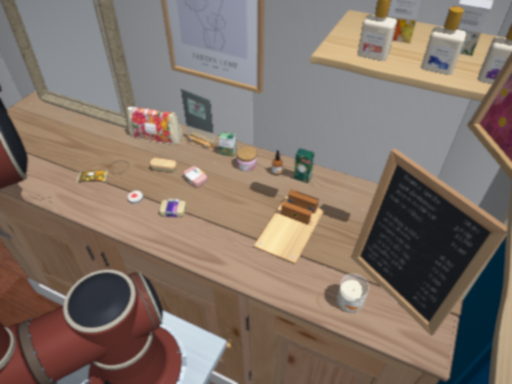

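View pics/side0.png

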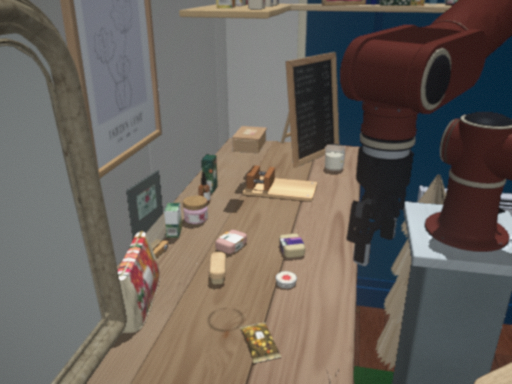

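The scene picture shows the brush at about (162,164), the jig board at (290,235) with the stop at (298,208), and the candle at (350,292). The side picture shows the brush at (218,268) and the jig at (285,187). Next I'll enlarge both spots.

```bash
python3 - <<'E'
import cv2,numpy as np
s=cv2.imread("pics/scene0.png");d=cv2.imread("pics/side0.png")
def c(i,u,v,w,h,k): return cv2.resize(i[v:v+h,u:u+w],None,fx=k,fy=k,interpolation=cv2.INTER_CUBIC)
a=np.hstack([c(s,140,150,50,30,8),c(d,195,245,50,30,8)])
b=np.hstack([c(s,245,185,80,80,5)[:360,:400],c(d,235,160,90,45,400/90)[:200,:400] if 0 else cv2.copyMakeBorder(c(d,235,160,100,45,4),0,180,0,0,cv2.BORDER_CONSTANT)])
cv2.imwrite("pics/crop1.png",np.vstack([a,b]));print(a.shape,b.shape)
E
```

```text
(240, 800, 3) (360, 800, 3)
```

View pics/crop1.png

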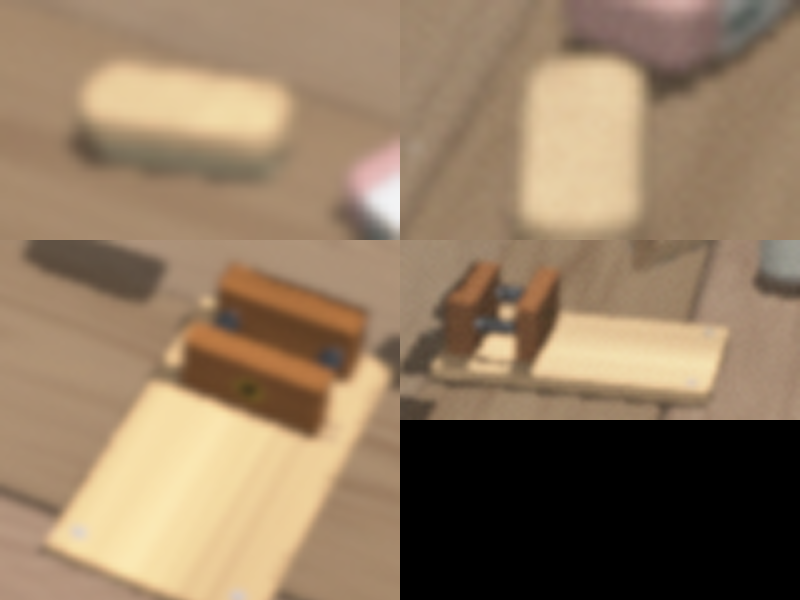

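The crop shows the brush's top centre at about scene (163.4,162.1) and side (217.8,262.5). The bush is at scene (294.4,215). The board's near corner is at scene (254,246) and side (317,182).

```bash
cat > h.py <<'E'
from plant import manip
import numpy as np, cv2
from scipy.spatial.transform import Rotation as R
def rot(q): return R.from_quat(np.roll(q,-1)).as_matrix()
def ray(p,uv):
    d=np.linalg.solve(p["intrinsics"],[uv[0],uv[1],1.]); return np.array(p["xyz"]),rot(p["orientation"])@d
def onz(p,uv,z):
    o,d=ray(p,uv); return (o+d*(z-o[2])/d[2]).round(4)
def tri(*obs):
    A=0;b=0
    for p,uv in obs:
        o,d=ray(p,uv); d=d/np.linalg.norm(d); P=np.eye(3)-np.outer(d,d); A=A+P;b=b+P@o
    return np.linalg.solve(A,b).round(4)
def proj(p,X):
    c=p["intrinsics"]@rot(p["orientation"]).T@(np.array(X)-p["xyz"]); return (c[:2]/c[2]).round(1)
E
python3 - <<'E'
from h import *
s=manip.camera_params("scene");d=manip.camera_params("side")
print("brush top",tri((s,(163.4,162.1)),(d,(217.8,262.5))),onz(s,(163.4,162.1),.033),onz(d,(217.8,262.5),.033))
for u in((150,160.6),(176.5,162.5)):print("ends",onz(s,u,.033))
print("side ends",onz(d,(217.8,252),.033),onz(d,(217.8,274),.033))
print("bush",onz(s,(294.4,215),.0365),"stop top",onz(s,(282.4,204.6),.059),onz(s,(310.6,212.6),.059))
print("board nr-left",onz(s,(254,246),.012),"side",onz(d,(317,182),.012),onz(d,(312,199),.012))
w=manip.camera_params("wrist");t=manip.state()
T=rot(t["tool_rot"]);print(w["intrinsics"],"cam in tool",T.T@(w["xyz"]-t["tool_pos"]),"\n",T.T@rot(w["orientation"]),"\nT",T)
E
```

```text
brush top [0.6013 0.3275 0.0277] [0.5975 0.3235 0.033 ] [0.5981 0.3358 0.033 ]
ends [0.5843 0.3694 0.033 ]
ends [0.6148 0.2819 0.033 ]
side ends [0.6109 0.2927 0.033 ] [0.5851 0.3795 0.033 ]
bush [ 0.5637 -0.1694  0.0365] stop top [ 0.5678 -0.1279  0.059 ] [ 0.5738 -0.2149  0.059 ]
board nr-left [ 0.4251 -0.1024  0.012 ] side [ 0.4249 -0.2234  0.012 ] [ 0.4273 -0.0892  0.012 ]
[[276.74140206   0.         254.29830329]
 [  0.         276.74140206 195.49679142]
 [  0.           0.           1.        ]] cam in tool [ 0.07778342  0.00140234 -0.14332678] 
 [[-3.73481197e-04 -9.52896693e-01 -3.03294828e-01]
 [ 9.99999927e-01 -3.80554846e-04 -3.57794292e-05]
 [-8.13262168e-05 -3.03294819e-01  9.52896766e-01]] 
T [[-8.98337545e-01  4.39304682e-01 -1.02571245e-03]
 [ 4.39305821e-01  8.98336180e-01 -1.58229422e-03]
 [ 2.26325344e-04 -1.87203575e-03 -9.99998222e-01]]
```

The manual's scale: shifts go in shares of 62.5 mm and turns go in units of 0.05 rad. Converting my numbers, -0.056 m is -0.896, -0.0095 m is -0.152.

```bash
python3 shift.py '{"motion": [[1, -0.896, -0.152, 0.064, 0, 0, 0], [1, -0.896, -0.152, 0.064, 0, 0, 0], [1, -0.896, -0.152, 0.064, 0, 0, 0], [1, -0.896, -0.152, 0.064, 0, 0, 0]]}'; python3 shift.py '{"motion": [[1, -0.896, -0.152, 0.064, 0, 0, 3.6], [1, -0.896, 0, 0.064, 0, 0, 3.6], [1, -0.896, 0.152, 0.064, 0, 0, 3.6], [1, 0, 0, 0, 0, 0, 3.6], [1, 0, 0, 0, 0, 0, 1.3]]}'; python3 - <<'E'
from h import *
def tools(t,goal):
    return rot(t["tool_rot"]).T@(np.array(goal)-t["tool_pos"])
t=manip.state();T=rot(t["tool_rot"]);print("tooly ang",np.degrees(np.arctan2(T[1,1],T[0,1])),"d",tools(t,(.599,.329,.2)))
E
```

```text
time: 0.6
tool_pos: [0.4601, 0.4276, 0.2146]
tool_rot: [-0.0, 0.225, 0.974, -0.0]
contact_force: [0.1, 0.5, 0.1]
gripper_width: 0.995
grasp_force: 0.0
time: 1.23
tool_pos: [0.596, 0.3272, 0.2021]
tool_rot: [-0.001, 0.583, 0.813, -0.001]
contact_force: [-0.1, 0.2, 0.8]
gripper_width: 0.998
grasp_force: 0.0
tooly ang 18.704684281505276 d [0.00070432 0.00339692 0.00212707]
```

Scaled: 0.003 m is 0.048.

```bash
python3 shift.py '{"motion": [[1, 0, 0.048, 0, 0, 0, 0]]}'; python3 - <<'E'
from h import *
import pickle
p=manip.camera_params("wrist");im=manip.grab_frame("wrist")[:,:,::-1]
pickle.dump((p,im),open("w1.pkl","wb"))
c=proj(p,(.599,.329,.033)).astype(int);print(c,manip.state()["tool_pos"])
cv2.imwrite("pics/w1.png",cv2.resize(im[c[1]-75:c[1]+75,c[0]-100:c[0]+100],None,fx=4,fy=4,interpolation=cv2.INTER_CUBIC))
E
```

```text
time: 1.35
tool_pos: [0.5983, 0.329, 0.2026]
tool_rot: [-0.0, 0.581, 0.814, -0.001]
contact_force: [0.5, 0.1, -0.3]
gripper_width: 1.005
grasp_force: 0.0
[254 178] [0.59861122 0.32929224 0.20271721]
```

View pics/w1.png

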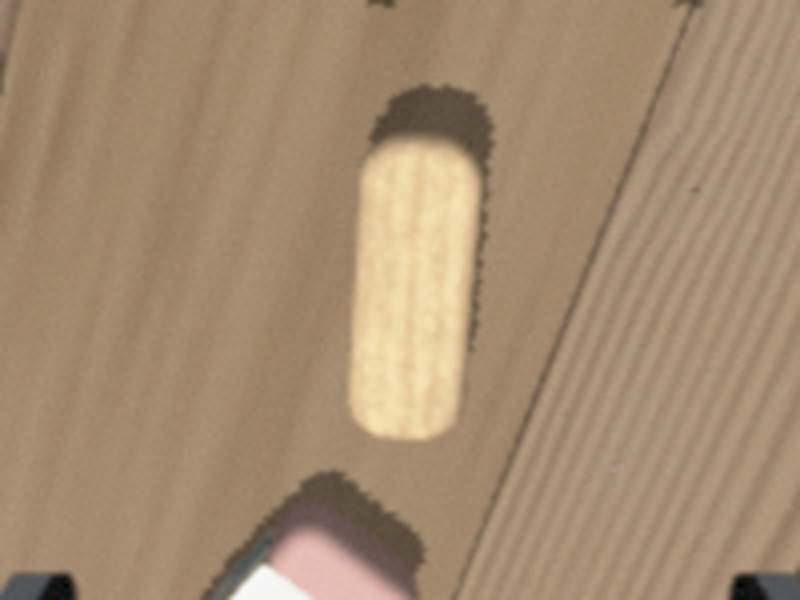

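The brush lies upright in the crop, with its end midpoints at (424,138) and (404,440). It is turned slightly from the tool axis. The soap is below it at (330,540), clear of the fingers.

```bash
python3 - <<'E'
from h import *
import pickle
p,_=pickle.load(open("w1.pkl","rb"))
f=lambda x,y:(154+x/4,103+y/4)
a=onz(p,f(424,138),.033);b=onz(p,f(404,440),.033);l=onz(p,f(355,289),.033);r=onz(p,f(474,289),.033)
print(a,b,np.linalg.norm(a-b),"w",np.linalg.norm(l-r)); c=(a+b)/2;print(c,(l+r)/2)
s=manip.camera_params("scene");d=manip.camera_params("side")
print("tri",tri((p,f(414,289)),(s,(163.4,162.1)),(d,(217.8,262.5))),tri((p,f(414,289)),(s,(163.4,162.1))))
ang=np.degrees(np.arctan2(*(a-b)[[1,0]]));t=manip.state();T=rot(t["tool_rot"])
print("brush ang",ang,"tool x ang",np.degrees(np.arctan2(T[1,0],T[0,0])))
print(T.T@(np.array([c[0],c[1],.007])-t["tool_pos"]))
E
```

```text
[0.5897 0.3756 0.033 ] [0.6138 0.2888 0.033 ] 0.0900835723092729 w 0.034470277051396096
[0.60175 0.3322  0.033  ] [0.6014 0.3341 0.033 ]
tri [0.6016 0.3299 0.0273] [0.6033 0.331  0.0244]
brush ang 105.51730182458202 tool x ang 109.02849006986393
[0.00173745 0.00402821 0.19571482]
```

Scaled: 0.055 m is 0.88, 0.05 m is 0.8, 0.061 rad is 1.22.

```bash
python3 shift.py '{"motion": [[1, 0.032, 0.064, 0.8, 0, 0, 1.22], [1, 0, 0, 0.88, 0, 0, 0], [1, 0, 0, 0.8, 0, 0, 0], [1, 0, 0, 0.48, 0, 0, 0], [1, 0, 0, 0.16, 0, 0, 0]]}'; python3 - <<'E'
from h import *
t=manip.state();T=rot(t["tool_rot"]);print(T.T@(np.array([.6017,.3325,.007])-t["tool_pos"]),np.degrees(np.arctan2(T[1,0],T[0,0])))
E
```

```text
time: 2.02
tool_pos: [0.5996, 0.332, 0.0052]
tool_rot: [-0.001, 0.605, 0.796, -0.002]
contact_force: [1.0, 0.5, -0.7]
gripper_width: 1.003
grasp_force: 0.0
[-6.13188538e-05  2.18251755e-03 -1.82993278e-03] 105.53814962022972
```

Now close.

```bash
python3 shift.py '{"motion": [[1, 0, 0.032, -0.032, 0, 0, 0], [0, 0, 0, 0, 0, 0, 0], [0, 0, 0, 0, 0, 0, 0], [0, 0, 0, 0, 0, 0, 0], [0, 0, 0, 0, 0, 0, 0]]}';python3 shift.py '{"motion": [[0, 0, 0, 0, 0, 0, 0], [0, 0, 0, 0, 0, 0, 0], [0, 0, 0, 0, 0, 0, 0], [0, 0, 0, 0, 0, 0, 0]]}'
```

```text
time: 2.65
tool_pos: [0.6045, 0.3335, 0.0119]
tool_rot: [0.001, 0.605, 0.796, 0.001]
contact_force: [-0.7, 0.4, 4.8]
gripper_width: 0.403
grasp_force: 62.0
time: 3.15
tool_pos: [0.6046, 0.3335, 0.0119]
tool_rot: [0.001, 0.605, 0.796, 0.001]
contact_force: [-0.0, 0.1, 5.4]
gripper_width: 0.411
grasp_force: 62.2
```

Scaled: -0.05 m is -0.8, -0.03 m is -0.48.

```bash
python3 shift.py '{"motion": [[0, 0, 0, -0.48, 0, 0, 0], [0, 0, 0, -0.8, 0, 0, 0], [0, 0, 0, -0.8, 0, 0, 0], [0, 0, 0, -0.8, 0, 0, 0]]}';python3 shift.py '{"motion": [[0, -0.672, -0.512, 0, 0, 0, 0], [0, -0.672, -0.512, 0, 0, 0, 0], [0, -0.672, -0.512, 0, 0, 0, 0], [0, -0.672, -0.512, 0, 0, 0, 0], [0, -0.672, -0.512, 0, 0, 0, 0]]}'; python3 shift.py '{"motion": [[0, -0.672, -0.512, 0, 0, 0, 0], [0, -0.672, -0.512, 0, 0, 0, 0], [0, -0.672, -0.512, 0, 0, 0, 0], [0, 0, 0, 0, 0, 0, -3.7], [0, 0, 0, 0, 0, 0, -3.7]]}';  python3 shift.py '{"motion": [[0, 0, 0, 0, 0, 0, -3.7], [0, 0, 0, 0, 0, 0, -3.7], [0, 0, 0, 0, 0, 0, -3.7], [0, 0, 0, 0, 0, 0, -3.7], [0, 0, 0, 0, 0, 0, -3.7]]}'; python3 shift.py '{"motion": [[0, 0, 0, 0, 0, 0, 0]]}';python3 - <<'E'
from h import *
import pickle
t=manip.state();T=rot(t["tool_rot"]);print(np.degrees(np.arctan2(T[1,0],T[0,0])))
p=manip.camera_params("wrist");im=manip.grab_frame("wrist")[:,:,::-1]
pickle.dump((p,im),open("w2.pkl","wb"))
cv2.imwrite("pics/w2.png",cv2.resize(im,None,fx=1.5625,fy=1.5625,interpolation=cv2.INTER_CUBIC))
E
```

```text
time: 3.65
tool_pos: [0.6029, 0.3327, 0.1909]
tool_rot: [-0.0, 0.606, 0.796, -0.001]
contact_force: [1.1, 0.0, -0.5]
gripper_width: 0.406
grasp_force: 61.5
time: 4.28
tool_pos: [0.504, 0.0866, 0.1896]
tool_rot: [-0.0, 0.605, 0.796, -0.0]
contact_force: [0.4, -0.6, -0.3]
gripper_width: 0.403
grasp_force: 61.6
time: 4.9
tool_pos: [0.4456, -0.0598, 0.1897]
tool_rot: [-0.0, 0.447, 0.895, -0.0]
contact_force: [0.3, 1.0, -0.7]
gripper_width: 0.407
grasp_force: 61.5
time: 5.52
tool_pos: [0.4459, -0.0589, 0.1895]
tool_rot: [-0.001, -0.0, 1.0, 0.0]
contact_force: [-0.6, 0.7, -0.8]
gripper_width: 0.402
grasp_force: 61.5
time: 5.65
tool_pos: [0.446, -0.0589, 0.1897]
tool_rot: [-0.001, 0.004, 1.0, 0.0]
contact_force: [-0.5, -0.6, -0.8]
gripper_width: 0.41
grasp_force: 61.5
179.5434986148554
```

View pics/w2.png

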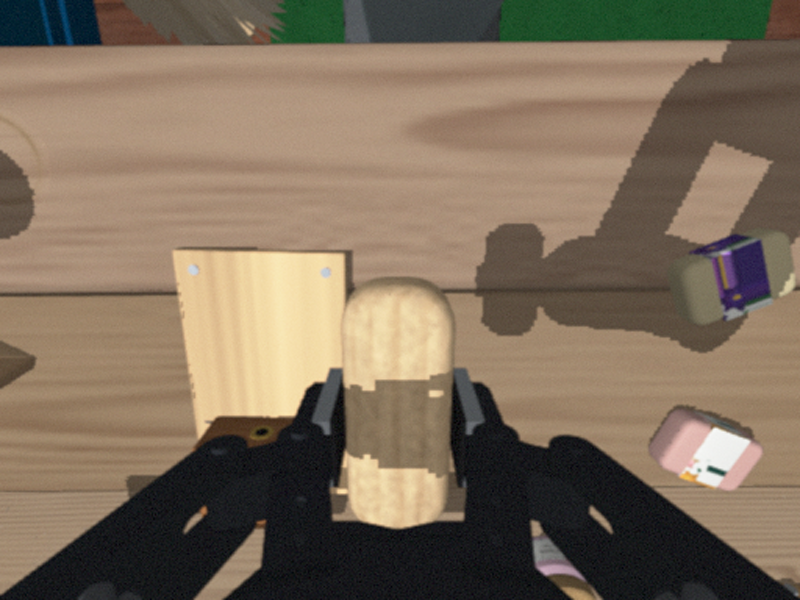

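The wrist picture shows the board's near corners at (174,248) and (350,251), its left edge running to (196,425) and the bush at (262,432). The held brush runs from (398,279) to (398,526), with its sides at 343 and 455 near the top.

```bash
python3 - <<'E'
from h import *
import pickle
p,_=pickle.load(open("w2.pkl","rb"));t=manip.state()
f=lambda x,y:((x+.5)/1.5625-.5,(y+.5)/1.5625-.5)
a=onz(p,f(350,251),.012);b=onz(p,f(174,248),.012);e=onz(p,f(196,425),.012);B=onz(p,f(262,432),.0365)
print("corners",a,b,np.linalg.norm(a-b),"edge",e,"bush",B)
A=lambda v:np.degrees(np.arctan2(v[1],v[0]))
print("jig x ang from front edge",A(a-b)-90,"from side edge",A(e-b),"from bush",A(B-(a+b)/2),np.linalg.norm((B-(a+b)/2)[:2]))
s=manip.camera_params("scene");print("bush tri",tri((p,f(262,432)),(s,(294.4,215))))
z=t["tool_pos"][2]+.021
n,m=onz(p,f(398.5,279),z),onz(p,f(398,526),z);c=(n+m)/2
print("brush",n,m,np.linalg.norm(n-m),A(m-n),"centre-tcp",c-t["tool_pos"],t["tool_pos"],A(rot(t["tool_rot"])[:,0]))
E
```

```text
corners [ 0.4275 -0.093   0.012 ] [ 0.4241 -0.2244  0.012 ] 0.13144398046316155 edge [ 0.5761 -0.2307  0.012 ] bush [ 0.5671 -0.1661  0.0365]
jig x ang from front edge -1.482208462857102 from side edge -2.373400828440914 from bush -2.9978894525673936 0.14149363943301488
bush tri [ 0.5699 -0.1679  0.0306]
brush [ 0.3996 -0.057   0.2108] [ 0.4896 -0.0579  0.2108] 0.0900044998875056 -0.5729386976834849 centre-tcp [-0.00144243  0.0014919   0.02104538] [ 0.44604243 -0.0589419   0.18975462] 179.48973125385663
```

Scaled: 0.05 m is 0.8, -0.035 m is -0.56, 0.03 rad is 0.6.

```bash
python3 shift.py '{"motion": [[0, -0.304, -0.56, 0, 0, 0, 0.6], [0, -0.288, -0.56, 0, 0, 0, 0], [0, -0.288, -0.544, 0, 0, 0, 0], [0, 0, 0, 0.8, 0, 0, 0], [0, 0, 0, 0.8, 0, 0, 0]]}'; python3 shift.py '{"motion": [[0, 0, 0, 0.64, 0, 0, 0], [0, 0, 0, 0.24, 0, 0, 0], [0, 0, 0, 0, 0, 0, 0]]}'; python3 - <<'E'
from h import *
import pickle
t=manip.state();T=rot(t["tool_rot"]);print(np.degrees(np.arctan2(T[1,0],T[0,0])),t["tool_pos"],t["contact_force"])
p=manip.camera_params("wrist");im=manip.grab_frame("wrist")[:,:,::-1]
s=manip.grab_frame("scene")[:,:,::-1];d=manip.grab_frame("side")[:,:,::-1]
pickle.dump((p,im),open("w3.pkl","wb"))
a=cv2.resize(im,None,fx=1.0,fy=1.0);
g=lambda i,u,v,w,h,k:cv2.resize(i[v:v+h,u:u+w],None,fx=k,fy=k,interpolation=cv2.INTER_CUBIC)
x=np.vstack([g(s,245,175,72,75,4),g(d,235,150,72,75,4)])[:600]
w=np.vstack([im,np.zeros((216,512,3),np.uint8)])
cv2.imwrite("pics/w3.png",np.hstack([w,x]));print(x.shape)
E
```

```text
time: 6.32
tool_pos: [0.4993, -0.1653, 0.0897]
tool_rot: [0.001, 0.02, 1.0, -0.0]
contact_force: [0.5, 0.3, -0.9]
gripper_width: 0.409
grasp_force: 61.6
time: 6.7
tool_pos: [0.4983, -0.1642, 0.0348]
tool_rot: [-0.001, 0.018, 1.0, 0.0]
contact_force: [0.2, 0.4, -0.1]
gripper_width: 0.409
grasp_force: 61.5
177.88880921088523 [ 0.49830114 -0.16418436  0.03476863] [ 0.15228862  0.38422969 -0.0964946 ]
(600, 288, 3)
```

View pics/w3.png

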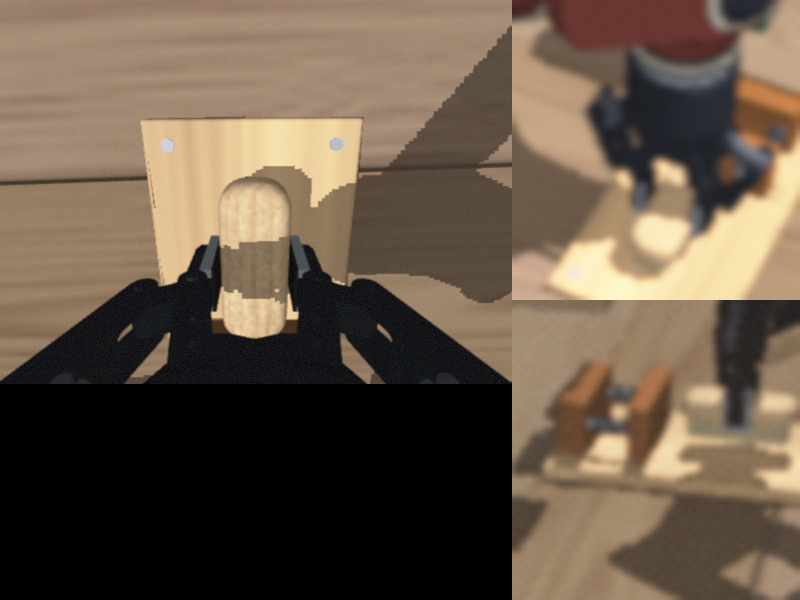

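The brush hovers over the board short of the stop. The board's near corners are at (140,119) and (363,118), its sides at row 283 are about x=162 and x=348, and the brush's end midpoints are (254,177) and (252,338).

```bash
python3 - <<'E'
from h import *
import pickle
p,im=pickle.load(open("w3.pkl","rb"));t=manip.state()
a=onz(p,(363,118),.012);b=onz(p,(140,119),.012);l=onz(p,(162,283),.012);r=onz(p,(348.5,283),.012)
A=lambda v:np.degrees(np.arctan2(v[1],v[0]))
print(a,b,l,r,np.linalg.norm(a-b),np.linalg.norm(l-r)); print(A(a-b)-90,A(l-b),A(r-a),A(l+r-a-b))
z=t["tool_pos"][2]+.021
n,m=onz(p,(254.5,177),z),onz(p,(253,338),z);print("brush",n,m,A(m-n),np.linalg.norm(m-n))
mid=(a+b)/2
for ang in(-1.5,-2.3):
    u=np.array([np.cos(np.radians(ang)),np.sin(np.radians(ang)),0]);v=np.array([-u[1],u[0],0])
    q=(n+m)/2-mid;print("brush jig x",q@u-.11,"y",q@v,"bush y",(np.array([.5671,-.1661,0])-mid)@v)
E
```

```text
[ 0.4294 -0.0973  0.012 ] [ 0.4251 -0.2264  0.012 ] [ 0.5358 -0.2289  0.012 ] [ 0.5407 -0.0984  0.012 ] 0.12917159130397055 0.13059195993628397
-1.9076747093355806 -1.293722716412967 -0.5662471296418432 -0.9290393194220536
brush [ 0.4507 -0.161   0.0586] [ 0.5402 -0.1651  0.0586] -2.622889121549263 0.08959386139686136
brush jig x -0.041791958098697554 y 0.0005856790846262732 bush y -0.0005876974102900609
brush jig x -0.04180678410215573 y 0.0015379549765832312 bush y 0.0013658550064420804
```

```bash
python3 shift.py '{"motion": [[0, 0, 0, 0.112, 0, 0, 0], [0, 0, 0, 0.056, 0, 0, 0], [0, 0, 0, 0, 0, 0, 0], [0, 0, 0, 0, 0, 0, 0]]}'; python3 shift.py '{"motion": [[0, -0.128, 0, 0, 0, 0, 0], [0, -0.128, 0, 0, 0, 0, 0], [0, -0.064, 0, 0, 0, 0, 0], [0, 0, 0, 0, 0, 0, 0]]}'
```

```text
time: 7.35
tool_pos: [0.4988, -0.1644, 0.0248]
tool_rot: [0.0, 0.018, 1.0, -0.0]
contact_force: [-0.4, -0.1, -1.4]
gripper_width: 0.403
grasp_force: 61.5
time: 7.85
tool_pos: [0.519, -0.1651, 0.0248]
tool_rot: [-0.0, 0.018, 1.0, -0.0]
contact_force: [0.5, -0.3, -0.7]
gripper_width: 0.405
grasp_force: 61.5
```

```bash
python3 shift.py '{"motion": [[0, -0.048, 0, 0.016, 0, 0, 0], [0, -0.064, 0, 0, 0, 0, 0], [0, -0.032, 0, 0, 0, 0, 0], [0, 0, 0, 0, 0, 0, 0], [0, 0, 0, 0, 0, 0, 0]]}'; python3 - <<'E'
from plant import manip
t=manip.state();print(t["tool_pos"],t["contact_force"])
E
python3 shift.py '{"motion": [[0, -0.032, 0, 0, 0, 0, 0], [0, -0.016, 0, 0, 0, 0, 0], [0, 0, 0, 0, 0, 0, 0], [0, 0, 0, 0, 0, 0, 0]]}'
```

```text
time: 8.48
tool_pos: [0.5259, -0.1653, 0.0239]
tool_rot: [-0.003, 0.018, 1.0, 0.0]
contact_force: [-9.0, 2.0, 6.8]
gripper_width: 0.41
grasp_force: 62.4
[ 0.52589376 -0.1653256   0.02386807] [-9.03255216  1.95823654  6.8439201 ]
time: 8.98
tool_pos: [0.528, -0.1654, 0.0239]
tool_rot: [-0.004, 0.018, 1.0, 0.0]
contact_force: [-12.6, 0.4, 9.4]
gripper_width: 0.404
grasp_force: 62.8
```

```bash
python3 shift.py '{"motion": [[0, 0, 0, -0.016, 0, 0, 0], [0, 0, 0, 0, 0, 0, 0], [0, 0, 0, 0, 0, 0, 0]]}'; python3 - <<'E'
from h import *
import pickle
g=lambda i,u,v,w,h,k:cv2.resize(i[v:v+h,u:u+w],None,fx=k,fy=k,interpolation=cv2.INTER_CUBIC)
p=manip.camera_params("wrist")
d=manip.grab_frame("side")[:,:,::-1];s=manip.grab_frame("scene")[:,:,::-1];w=manip.grab_frame("wrist")[:,:,::-1]
pickle.dump((p,w),open("w4.pkl","wb"))
cv2.imwrite("pics/c4.png",np.vstack([g(d,235,155,100,38,8),np.hstack([g(s,265,185,60,44,6.666)[:296,:400],g(w,120,100,272,201,400/272)[:296,:400] if 0 else cv2.resize(w,(400,296))])])[:600])
E
```

```text
time: 9.35
tool_pos: [0.5281, -0.1654, 0.024]
tool_rot: [-0.003, 0.018, 1.0, 0.0]
contact_force: [-8.0, -1.3, 3.3]
gripper_width: 0.409
grasp_force: 62.0Traceback (most recent call last):
  File "<stdin>", line 7, in <module>
    return _nx.concatenate(arrs, 1, dtype=dtype, casting=casting)
           ~~~~~~~~~~~~~~~^^^^^^^^^^^^^^^^^^^^^^^^^^^^^^^^^^^^^^^
ValueError: all the input array dimensions except for the concatenation axis must match exactly, but along dimension 0, the array at index 0 has size 293 and the array at index 1 has size 296
```

```bash
python3 - <<'E'
from h import *
import pickle
g=lambda i,u,v,w,h,W,H:cv2.resize(i[v:v+h,u:u+w],(W,H),interpolation=cv2.INTER_CUBIC)
p=manip.camera_params("wrist")
d=manip.grab_frame("side")[:,:,::-1];s=manip.grab_frame("scene")[:,:,::-1];w=manip.grab_frame("wrist")[:,:,::-1]
pickle.dump((p,w,d),open("w4.pkl","wb"))
cv2.imwrite("pics/c4.png",np.vstack([g(d,235,155,100,38,800,304),np.hstack([g(s,265,185,60,44,400,296),g(w,0,0,512,384,400,296)])]))
print(manip.state()["contact_force"])
E
```

```text
[-9.0566663  -1.1897428   3.53813755]
```

View pics/c4.png

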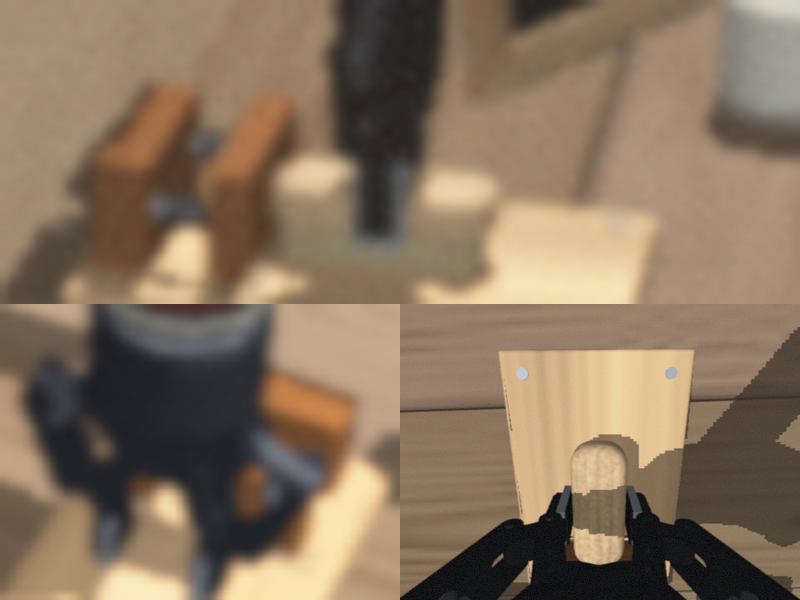

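The side view shows the brush flat on the board and touching the stop, with the gap to the end block still clearly open. The lines are hidden, so I'll measure the stop's travel by image matching against the first side picture.

```bash
cat > trav.py <<'E'
from h import *
def travel(now):
    d=manip.camera_params("side");i0=cv2.imread("pics/side0.png");k=8
    up=lambda i:cv2.resize(i,None,fx=k,fy=k,interpolation=cv2.INTER_CUBIC)
    a,b=up(i0),up(now);u=np.array([np.cos(.03),-np.sin(.03),0]);c=np.array([.566,-.166,0])
    m=lambda X:proj(d,X)
    for z in(.059,.04):
        P=c+u*.009+[0,0.046,z];px=proj(d,P+u*.0)-proj(d,P+u*.01);print("px per 10mm",px)
    # stop patch / end-block patch in side0 (u,v,w,h)
    for n,(x,y,w,h) in dict(stop_top=(266,166,9,8),stop_side=(262,176,7,14),block=(246,168,12,20)).items():
        t=a[y*k:(y+h)*k,x*k:(x+w)*k];M=10
        r=cv2.matchTemplate(b[(y-4)*k:(y+h+4)*k,(x-M)*k:(x+w+4)*k],t,cv2.TM_CCOEFF_NORMED);_,v,_,l=cv2.minMaxLoc(r)
        print(n,round(v,3),l[0]/k-M,l[1]/k-4)
if __name__=="__main__": travel(manip.grab_frame("side")[:,:,::-1])
E
python3 trav.py; python3 - <<'E'
from h import *
import pickle
p,im,_=pickle.load(open("w4.pkl","rb"));t=manip.state();z=t["tool_pos"][2]+.021
f=lambda x,y:((x-400)*1.28,(y-304)*384/296)
n,m=onz(p,f(599,441),z),onz(p,f(598.5,563),z);a,b=onz(p,f(694,350),.012),onz(p,f(499.5,351),.012)
print(n,m,a,b,"brush x jig",((n+m)/2-(a+b)/2)[:2],t["contact_force"])
E
```

```text
px per 10mm [3.2 0.3]
px per 10mm [3.1 0.3]
stop_top 0.977 -3.0 0.0
stop_side 0.892 -2.5 -0.25
block 0.998 0.0 0.0
[ 0.4817 -0.1622  0.045 ] [ 0.5713 -0.1657  0.045 ] [ 0.4299 -0.098   0.012 ] [ 0.426  -0.2254  0.012 ] brush x jig [ 0.09855 -0.00225] [-9.33446001 -1.50416318  3.31796908]
```

```bash
python3 shift.py '{"motion": [[0, -0.016, 0, 0, 0, 0, 0], [0, -0.016, 0, 0, 0, 0, 0], [0, 0, 0, 0, 0, 0, 0], [0, 0, 0, 0, 0, 0, 0], [0, 0, 0, 0, 0, 0, 0]]}'; python3 trav.py
```

```text
time: 10.32
tool_pos: [0.5297, -0.1654, 0.024]
tool_rot: [-0.004, 0.018, 1.0, 0.0]
contact_force: [-9.7, -0.1, 6.0]
gripper_width: 0.411
grasp_force: 62.2
px per 10mm [3.2 0.3]
px per 10mm [3.1 0.3]
stop_top 0.977 -3.375 -0.25
stop_side 0.82 -3.125 -0.375
block 0.998 0.0 0.0
```

Scaled: -0.001 m is -0.016, -0.0003 m is -0.0048.

```bash
python3 shift.py '{"motion": [[0, -0.016, 0, -0.0048, 0, 0, 0], [0, 0, 0, 0, 0, 0, 0], [0, 0, 0, 0, 0, 0, 0], [0, 0, 0, 0, 0, 0, 0], [0, 0, 0, 0, 0, 0, 0]]}' | tail -5; for i in 1 2 3 4; do python3 shift.py '{"motion": [[0, 0, 0, 0, 0, 0, 0], [0, 0, 0, 0, 0, 0, 0], [0, 0, 0, 0, 0, 0, 0], [0, 0, 0, 0, 0, 0, 0], [0, 0, 0, 0, 0, 0, 0]]}' | grep -E "time|pos|contact"; done; python3 trav.py; python3 - <<'E'
from h import *
i=manip.grab_frame("side")[:,:,::-1];cv2.imwrite("pics/f.png",cv2.resize(i[150:210,230:330],(800,480),interpolation=cv2.INTER_CUBIC))
E
```

```text
tool_pos: [0.5305, -0.1654, 0.024]
tool_rot: [-0.004, 0.018, 1.0, 0.0]
contact_force: [-9.9, -0.8, 4.0]
gripper_width: 0.407
grasp_force: 62.1
time: 11.62
tool_pos: [0.5305, -0.1654, 0.024]
contact_force: [-9.9, -0.1, 3.8]
time: 12.25
tool_pos: [0.5305, -0.1654, 0.024]
contact_force: [-10.6, -1.3, 3.8]
time: 12.88
tool_pos: [0.5305, -0.1654, 0.024]
contact_force: [-10.1, 0.3, 3.2]
time: 13.5
tool_pos: [0.5305, -0.1654, 0.024]
contact_force: [-11.0, -0.2, 3.4]
px per 10mm [3.2 0.3]
px per 10mm [3.1 0.3]
stop_top 0.974 -3.625 -0.25
stop_side 0.813 -3.375 -0.375
block 0.998 0.0 0.0
```

View pics/f.png

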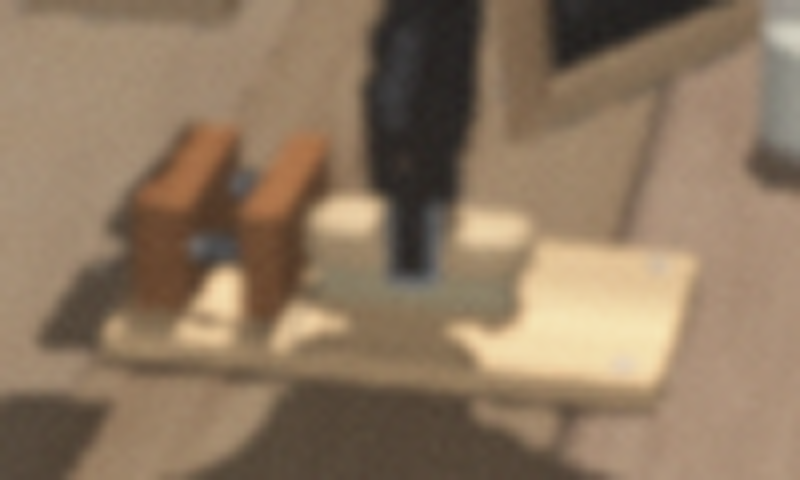

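The brush lies flat on the board, pressed on the stop, whose travel is about 11 mm at about 10 N. I'll hold a little longer, then hand in.

```bash
for i in 1 2 3; do python3 shift.py '{"motion": [[0, 0, 0, 0, 0, 0, 0], [0, 0, 0, 0, 0, 0, 0], [0, 0, 0, 0, 0, 0, 0], [0, 0, 0, 0, 0, 0, 0], [0, 0, 0, 0, 0, 0, 0]]}' | grep -E "time|contact"; done; python3 -c "
from plant import manip;print(manip.job_done())"
```

```text
time: 14.22
contact_force: [-10.8, -0.9, 3.7]
time: 14.85
contact_force: [-10.4, -0.5, 3.9]
time: 15.48
contact_force: [-9.9, -1.1, 3.8]
the job is handed in; nothing more can be done
None
```

I handed the job in with the brush still gripped, bristles down on the board and in line with the bush, pressing the stop back about 11 mm at about 10 N, steady for over four seconds; the dark lines were hidden from view, so the travel comes from image matching and the force from the wrist sensor.

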